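Count along the divider rack and push a carton into the third gap

ROBOT

A 6-joint arm with a two-finger parallel gripper is mounted at the origin on the work surface. World frame = base frame: x ahead of the robot, y to its left, z up, the work surface at z = 0. Lengths are in m, angles in rad, forces in N, time in s.
With the tool pointing down it reaches from about 0.3 to 0.95 m from the base axis. Payload 3.1 kg.
Tool frame: the origin (TCP) lies on the front face of the gripper's body, between the roots of the fingers; the fingertips stand 73 mm ahead of it and the grasp point (between the pads) lies 54 mm ahead of it (robot.tips_ahead is the distance from the TCP to the fingertips, in m); y points along the fingers, z is the direction in which the jaws open and shut, and the axes are right-handed (so a half turn about y gives the same grasp; the last joint's range is limited). The gripper opens to 85 mm and grips with 20 to 120 N. Pads are 22 mm wide; open, the fingers measure 114 mm over their backs; the gripper's body (76 mm by 85 mm) begins 54 mm behind the grasp point. The pads swing forward as they close: fully open they stand 13 mm farther back than shut.
Start: joints at [1.18, 0.308, 1.634, -0, 1.2, -0.07], TCP at [0.197, 0.593, 0.304] pointing down, gripper open.
Joint ranges: [-3.06, 3.06], [-0.79, 1.96], [0.05, 2.63], [-1.19, 4.34], [0.05, 2.64], [-2.94, 2.94]. Speed limits (rad/s): [2.79, 2.79, 3.14, 3.14, 3.14, 3.14].

INTERFACE

Orientations are given as a unit quaternion [w, x, y, z].
In Python, from station import robot, capture gives the robot as it stands.
- The arm moves only by the tool servo_tool, never from a script. Its argument "plan" is a list of rows, each a list of 7 numbers: the shift along the tool's x, y, z in units of 50 mm (1.0 is 50 mm), then the turn, a rotation vector about the tool's x, y, z in units of 5 degrees (1.0 is 5 degrees), then the finger opening in mm, from 0 to 85.4. In form: [[x, y, z, ax, ay, az, jaw], ...]. A call has 1 to 8 rows; each row is the pose to reach, as a shift and turn from the pose commanded when the call began, along the tool's axes at that moment; what a row does not reach only later rows make up. A row lasts 1/8 s, in which the tool goes at most 62.5 mm and 10.7 degrees, less where a joint would pass 70% of its speed; a pose out of reach is approached as far as the arm can. A call with a gripper value outside its range is refused whole. The fingers move at their own pace and stop on an object; the grip force is fixed at half the most. Time passes only in rows, so rows that repeat a pose let the fingers close. It gives the time, the measured TCP pose, the force and the opening at its end, in the units of the state.
- robot.observe(): the state, without advancing time (a new reading comes with each control period).
- capture(name): name is "scene" or "top" or "wrist"; returns a dict with "frame" (480x640x3 uint8, red, green, blue), "vfov" (degrees; the focal length in pixels is half the picture's height over the tangent of half this angle, whatever the lens; pixels are square), "cx", "cy" (the principal point, pixels), "k1" (the pictures are not rectified: a ray, as slopes to the right and down, at radius r is drawn at 1 + k1 r^2 times it, then the intrinsics apply), "T" (4x4, takes a point from camera to world coordinates). Camera axes: x right, y down, z forward; pixel columns grow to the right and rows downward; lengths in m; the calibration is good to about 2 mm. A picture is of the moment at which its call begins. There is no depth.
- robot.sign_off(): hands the job in, once; it reports no verdict.
The state is a dict: "time": time; "joint_pos": joint angles; "qd": joint speeds; "joint_efforts": joint torques, N m; "tool_pos": TCP position; "orientation": TCP orientation; "contact_force": force on the tool from outside, world axes, zero at the start; "moment": the same for the moment, N m; "width": opening from 0.0 (shut) to 1.0 (fully open).
Only numpy, scipy, OpenCV 4.12 (cv2) and the standard library are available. Lean on these libraries where they do the work, as an engineer would, in place of code of your own. Each camera call takes 0.05 s, during which the arm holds its last target. There are 200 camera calls.

TASK

Fingers only, nothing is to be picked up: starting at the end of the divider rack that has the ball-topped post, run a fingertip along the back rail and flick the springy tabs of the first, second and third gaps in that order, going no further than the third. Then, with the fingertips, push the carton that lies in the front lane along the lane to that third gap and push it straight in until it is fully home against the back rail. Never lift or tip the carton, and leave the stock already in the rack, the tape roll and the bin where they are.

Things in the scene. Friction and masses are not known exactly. Their poses are not given: they have to be found in the camera images.
- rack: Fixed steel divider rack. Origin: bench height, mid-length, at the line of divider fronts; x points into the gaps (away from robot), y along the rack to the left, z up. Deck top z = 12 mm, y = -245 to 245. Seven dividers 6 mm thick, z = 12 to 58, x = 0 (round nose) to 80, at y = 204, 136, 68, 0, -68, -136, -204: six gaps 62 mm clear, centred at y = 170, 102, 34, -34, -102, -170.
- rail (a point): Middle of the top of the rack's back rail, at rack x = 86, y = 0, z = 62 mm. The rail is a wall 12 mm thick (rack x = 80 to 92) along the whole rack that closes the far ends of the gaps and carries a springy tab over the middle of each gap.
- lane (a point): Middle of the front lane, on the deck (rack x = -44, y = 0, z = 12 mm). The lane is the flat deck between the divider fronts (rack x = 0) and a kerb on the robot's side (rack x = -96 to -88, 8 mm above the deck); 88 mm wide, open at both ends. A fingertip can reach over the kerb.
- post: Fixed dark post with a ball on top (18 mm thick, ball 26 mm, 65 mm high) on the rack's deck beside one end divider, at rack x = 40, y = 226 or -226. It marks the end where counting starts; the end differs from run to run (the other end has only a flat disc 6 mm high). Origin: centre of its foot, on the deck.
- carton_mid (a point): Centre of the brown carton loose in the front lane, 80 long (its x, roughly into the gaps) x 48 wide (y) x 44 mm high, 0.08 to 0.17 kg, centre 22 mm above the deck. It starts anywhere in the lane from rack y = -130 to 130, even before the right gap. Fully home, its far end touches the back rail and its near end is level with the divider fronts (centre at rack x = 40).
- stock_a_mid (a point): Centre of a carton 76 x 48 x 44 mm already stored in the gap at rack y = 102; leave it.
- stock_b_mid (a point): Centre of a carton 76 x 48 x 44 mm already stored in the gap at rack y = -102; leave it.
- tape: Roll of clear tape lying flat on the bench to the left of the rack, 100 mm across, 48 mm high; origin at the centre of its underside; leave it.
- bin: Open blue bin 170 x 110 x 75 mm on the bench to the right of the rack; origin at the centre of its underside; leave it.
- tab1 (a joint): Springy white tab on the back rail at rack x = 86, y = 170: 22 wide (x), 3 thick, 30 mm tall, hinged at its foot (z = 63, top z = 93). It leans either way along the rail at a slight push (under 2 N) and springs back. Value: lean in rad, 0 upright, positive towards -y, up to 1.4; a flick is a clear lean of over 20 degrees.
- tab2 (a joint): Springy white tab on the back rail at rack x = 86, y = 102: 22 wide (x), 3 thick, 30 mm tall, hinged at its foot (z = 63, top z = 93). It leans either way along the rail at a slight push (under 2 N) and springs back. Value: lean in rad, 0 upright, positive towards -y, up to 1.4; a flick is a clear lean of over 20 degrees.
- tab3 (a joint): Springy white tab on the back rail at rack x = 86, y = 34: 22 wide (x), 3 thick, 30 mm tall, hinged at its foot (z = 63, top z = 93). It leans either way along the rail at a slight push (under 2 N) and springs back. Value: lean in rad, 0 upright, positive towards -y, up to 1.4; a flick is a clear lean of over 20 degrees.
- tab4 (a joint): Springy white tab on the back rail at rack x = 86, y = -34: 22 wide (x), 3 thick, 30 mm tall, hinged at its foot (z = 63, top z = 93). It leans either way along the rail at a slight push (under 2 N) and springs back. Value: lean in rad, 0 upright, positive towards -y, up to 1.4; a flick is a clear lean of over 20 degrees.
- tab5 (a joint): Springy white tab on the back rail at rack x = 86, y = -102: 22 wide (x), 3 thick, 30 mm tall, hinged at its foot (z = 63, top z = 93). It leans either way along the rail at a slight push (under 2 N) and springs back. Value: lean in rad, 0 upright, positive towards -y, up to 1.4; a flick is a clear lean of over 20 degrees.
- tab6 (a joint): Springy white tab on the back rail at rack x = 86, y = -170: 22 wide (x), 3 thick, 30 mm tall, hinged at its foot (z = 63, top z = 93). It leans either way along the rail at a slight push (under 2 N) and springs back. Value: lean in rad, 0 upright, positive towards -y, up to 1.4; a flick is a clear lean of over 20 degrees.
Mind the look-alikes: they are no part of the job. Leave any purple or yellow look-alike of the part that bears carton_mid alone.

How it is judged:
On the way, in this order (a step that is already met when the one before it is completed fails the run):
1. the tab of the first gap (from the post) is flicked over by more than 0.35 rad (((y of post in the frame of rack above 0 m and (value of joint tab1 above 0.35 rad or value of joint tab1 below -0.35 rad)) or (y of post in the frame of rack below 0 m and (value of joint tab6 above 0.35 rad or value of joint tab6 below -0.35 rad)))).
2. then the tab of the second gap (((y of post in the frame of rack above 0 m and (value of joint tab2 above 0.35 rad or value of joint tab2 below -0.35 rad)) or (y of post in the frame of rack below 0 m and (value of joint tab5 above 0.35 rad or value of joint tab5 below -0.35 rad)))).
3. then the tab of the third gap (((y of post in the frame of rack above 0 m and (value of joint tab3 above 0.35 rad or value of joint tab3 below -0.35 rad)) or (y of post in the frame of rack below 0 m and (value of joint tab4 above 0.35 rad or value of joint tab4 below -0.35 rad)))).
4. then the carton is home in the third gap (x of carton_mid in the frame of rack between 0.034 and 0.046 m and ((y of post in the frame of rack above 0 m and y of carton_mid in the frame of rack between 0.022 and 0.046 m) or (y of post in the frame of rack below 0 m and y of carton_mid in the frame of rack between -0.046 and -0.022 m)) and angle between the x axis of carton_mid and the x axis of rack, either way round below 0.2 rad and z of carton_mid in the frame of rack between 0.029 and 0.04 m and angle between carton_mid's own z axis and vertical below 0.1 rad), for 0.2 s.
At the end, for the whole second after the job is handed in: The carton lies flat on the deck in the third gap from the post, within 6 mm of touching the back rail (12 mm of the gap's middle, 0.2 rad of its line), at rest; the tabs have sprung back; the two stored cartons, the tape and the bin are within 12 mm of where they started (all of step 4 and linear speed of carton below 0.01 m/s and not (value of joint tab1 above 0.35 rad or value of joint tab1 below -0.35 rad) and not (value of joint tab2 above 0.35 rad or value of joint tab2 below -0.35 rad) and not (value of joint tab3 above 0.35 rad or value of joint tab3 below -0.35 rad) and not (value of joint tab4 above 0.35 rad or value of joint tab4 below -0.35 rad) and not (value of joint tab5 above 0.35 rad or value of joint tab5 below -0.35 rad) and not (value of joint tab6 above 0.35 rad or value of joint tab6 below -0.35 rad) and distance of each of stock_a_mid, stock_b_mid, tape, bin from where it was at the start of the episode below 0.012 m).
It fails at once if the carton is lifted more than about 10 mm off the deck (z of carton_mid in the frame of rack above 0.044 m).
It fails at once if the carton is tipped by more than 0.3 rad (angle between carton_mid's own z axis and vertical above 0.3 rad).
It fails at once if a tab beyond the third gap is flicked ((y of post in the frame of rack above 0 m and ((value of joint tab4 above 0.35 rad or value of joint tab4 below -0.35 rad) or (value of joint tab5 above 0.35 rad or value of joint tab5 below -0.35 rad) or (value of joint tab6 above 0.35 rad or value of joint tab6 below -0.35 rad))) or (y of post in the frame of rack below 0 m and ((value of joint tab3 above 0.35 rad or value of joint tab3 below -0.35 rad) or (value of joint tab2 above 0.35 rad or value of joint tab2 below -0.35 rad) or (value of joint tab1 above 0.35 rad or value of joint tab1 below -0.35 rad)))).
It fails at once if a stored carton, the tape or the bin is shifted by more than 12 mm (distance of any of stock_a_mid, stock_b_mid, tape, bin from where it was at the start of the episode above 0.012 m).
It also fails if it takes over 64 s, if anything falls off the work surface, if the arm or the gripper's body presses on something with over 40 N, if the wrist force passes 120 N, or if a joint passes its speed limit or range.

## Working session

There is one attempt and no reset: what is moved stays moved. The work goes in short steps, Python scripts to look and compute and a tool call to move; the robot and the scene stay as the last step left them, time stands still between calls to the robot, and variables do not carry over. Pictures are saved under pics/ and viewed, about 8 in all and at most 12, crops included, and the job is handed in when it is done.

Besides the shell and the picture viewer there is one more tool, called after "Request:" by a JSON object that holds its "method" and its "body", one argument or row to a line. servo_tool: Moves the arm, as the interface text tells. Its arguments: {"type":"object","properties":{"plan":{"type":"array"}},"required":["plan"]}

```bash
mkdir -p pics; ls; python3 - <<'E'
from station import robot, capture
import cv2, numpy as np
s=robot.observe(); print({k:np.round(v,3).tolist() for k,v in s.items()})
for n in ("scene","top"):
    c=capture(n); cv2.imwrite(f"pics/{n}0.png",c["frame"][:,:,::-1]); print(n,c["vfov"],c["cx"],c["cy"],c["k1"],np.round(c["T"],3).tolist())
E
```

```text
pics
{'time': 0.0, 'joint_pos': [1.18, 0.309, 1.635, 0.0, 1.2, -0.07], 'qd': [-0.0, 0.0, 0.0, 0.002, 0.0, 0.001], 'joint_efforts': [0.001, -41.525, -27.667, -0.0, 0.01, 0.0], 'tool_pos': [0.197, 0.592, 0.303], 'orientation': [-0.697, 0.699, -0.113, 0.113], 'contact_force': [0.186, -0.523, 0.339], 'moment': [0.045, 0.065, 0.033], 'width': 0.995}
scene 52.46223393824915 320.1311351976021 239.10263592657077 -0.0847301141349398 [[-0.235, 0.649, -0.723, 1.316], [0.972, 0.162, -0.171, 0.202], [0.007, -0.743, -0.669, 0.795], [0.0, 0.0, 0.0, 1.0]]
top 52.087262248608184 323.7555978825667 236.49078249665803 -0.059519491331109155 [[-0.023, -0.998, 0.063, 0.432], [-1.0, 0.024, 0.016, -0.005], [-0.017, -0.063, -0.998, 1.34], [0.0, 0.0, 0.0, 1.0]]
```

View pics/scene0.png

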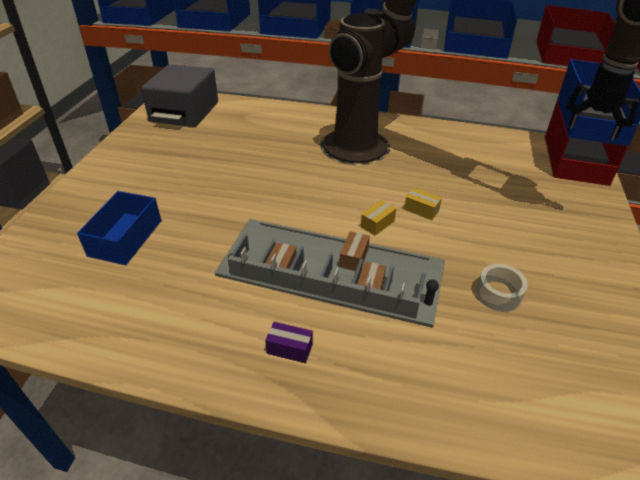

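View pics/top0.png

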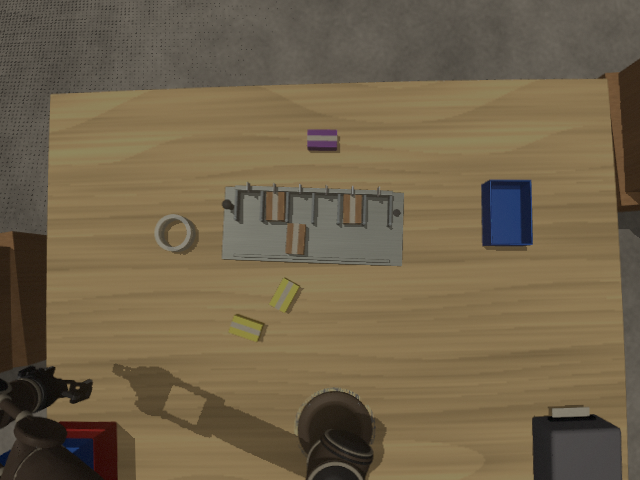

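The top view shows the post at px (227,205), the left (+y) end, so counting runs left to right. The flat disc is at (397,212), stored cartons at (275,207) and (352,208), and the brown carton at (296,239) in the lane. Purple (322,140) and yellow (285,295), (247,328) are look-alikes. I'll confirm with an enlarged crop and measure.

```bash
cat > h.py <<'E'
import numpy as np, cv2
from station import robot, capture
def ray(c,px):
    f=240/np.tan(np.radians(c["vfov"])/2); K=np.array([[f,0,c["cx"]],[0,f,c["cy"]],[0,0,1.]])
    u=cv2.undistortPoints(np.float64(px).reshape(-1,1,2),K,np.array([c["k1"],0,0,0.]))[:,0]
    T=np.array(c["T"]); return T[:3,3],np.c_[u,np.ones(len(u))]@T[:3,:3].T
def onz(c,px,z):
    o,d=ray(c,px); return o+d*((z-o[2])/d[:,2])[:,None]
def proj(c,P):
    f=240/np.tan(np.radians(c["vfov"])/2); T=np.array(c["T"]); q=(np.atleast_2d(P)-T[:3,3])@T[:3,:3]
    s=q[:,:2]/q[:,2:]; s=s*(1+c["k1"]*(s**2).sum(1,keepdims=True)); return s*f+[c["cx"],c["cy"]]
def blobs(m,amin=40):
    n,l,st,ce=cv2.connectedComponentsWithStats(m.astype(np.uint8)); 
    return [(l==i,st[i],ce[i]) for i in range(1,n) if st[i][4]>amin]
E
python3 - <<'E'
from h import *
c=capture("top"); im=c["frame"]; hsv=cv2.cvtColor(im,cv2.COLOR_RGB2HSV)
m=np.zeros((480,640),np.uint8); m[170:280,210:415]=(hsv[170:280,210:415,1]<50)
m=cv2.morphologyEx(m,cv2.MORPH_CLOSE,np.ones((5,5)))
m=max(blobs(m),key=lambda b:b[1][4])[0].astype(np.uint8)
ct=max(cv2.findContours(m,0,2)[0],key=cv2.contourArea)
print(cv2.minAreaRect(ct))
box=cv2.boxPoints(cv2.minAreaRect(ct)); print(box.tolist()); print(onz(c,box,0.012).round(4).tolist())
# brown & white bits
r=im[170:280,210:415].astype(int)
b=((r[:,:,0]-r[:,:,2])>35).astype(np.uint8)
inner=cv2.erode(cv2.fillPoly(np.zeros_like(m),[ct],1),np.ones((5,5)))[170:280,210:415]
b=cv2.morphologyEx(b*inner,cv2.MORPH_CLOSE,np.ones((7,7)))
for k,st,ce in blobs(b):
    q=cv2.minAreaRect(max(cv2.findContours(k.astype(np.uint8),0,2)[0],key=cv2.contourArea))
    p=cv2.boxPoints(q)+[210,170]; print(st.tolist(),ce+[210,170],q,onz(c,p,0.056).round(4).tolist(),onz(c,p.mean(0),0.056))
cv2.imwrite("pics/top_c.png",cv2.resize(im[175:275,215:410],None,fx=4,fy=4,interpolation=cv2.INTER_CUBIC)[:,:,::-1])
E
```

```text
((312.4529113769531, 223.23629760742188), (180.39295959472656, 77.48664855957031), 2.181641101837158)
[[220.84695434570312, 258.5179748535156], [223.79666137695312, 181.08749389648438], [404.0588684082031, 187.95462036132812], [401.1091613769531, 265.3851013183594]]
[[0.4634, 0.2977, 0.012], [0.6758, 0.2877, 0.012], [0.6439, -0.2054, 0.012], [0.4336, -0.1904, 0.012]]
[56, 22, 19, 28, 522] [274.89655172 205.4348659 ] ((65.0, 35.5), (27.0, 18.0), 90.0) [[0.6354, 0.1658, 0.056], [0.6341, 0.1181, 0.056], [0.5625, 0.1193, 0.056], [0.5637, 0.1668, 0.056]] [[0.59886808 0.14246489 0.056     ]]
[133, 24, 19, 29, 509] [351.68369352 208.37131631] ((142.0, 38.0), (28.0, 18.0), 90.0) [[0.6248, -0.0375, 0.056], [0.6236, -0.0849, 0.056], [0.5496, -0.0828, 0.056], [0.5508, -0.0356, 0.056]] [[ 0.58711905 -0.06020863  0.056     ]]
[75, 53, 20, 31, 543] [294.88766114 238.27624309] ((84.85603332519531, 68.30350494384766), (17.964946746826172, 30.191091537475586), 3.5763344764709473) [[0.4735, 0.1184, 0.056], [0.5526, 0.112, 0.056], [0.5485, 0.0649, 0.056], [0.4695, 0.0714, 0.056]] [[0.51094202 0.09166064 0.056     ]]
```

View pics/top_c.png

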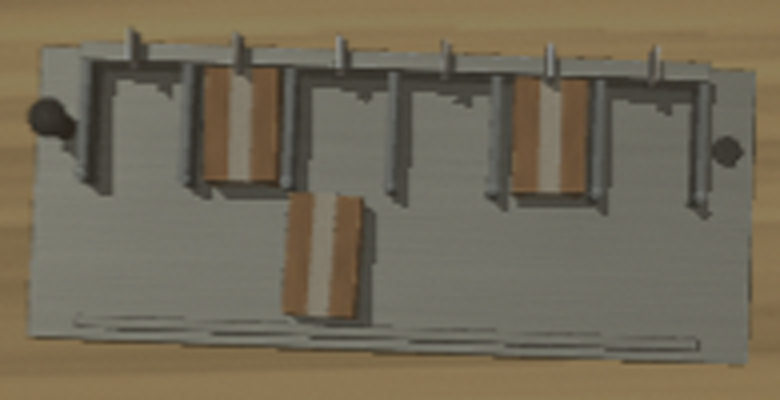

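The crop confirms the target: brown carton in the front lane, before the second/third divider. Post ball is at crop (47,117). I'll fit the rack pose from these landmarks, then check it in the scene view.

```bash
python3 - <<'E'
from h import *
from scipy.optimize import least_squares
c=capture("top"); s=capture("scene")
L=[((84,66),(86,204,62),0),]  # placeholder not used
lm=[((42,45),None)]
pts=[]
for u,y in zip((84,185,288,391,493,597,703),(204,136,68,0,-68,-136,-204)): pass
D=[((28,337),(-96,245,12)),((745,363),(-96,-245,12)),((47,117),(40,226,64)),((727,152),(40,-226,18))]
D+=[((u,v),(86+11,y,93)) for u,v,y in ((133,29,170),(239,36,102),(342,38,34),(447,41,-34),(550,44,-102),(656,47,-170))]
D+=[((u,v),(0,y,58)) for u,v,y in ((84,178),(185,182),(288,187),(391,194),(493,197)) for y in [] ]
D+=[((u,v),(2,y,58)) for u,v,y in ((83,178,204),(186,183,136),(288,187,68),(391,193,0),(493,196,-68))]
px=np.array([d[0] for d in D])/4-.375+[215,175]; X=np.array([d[1] for d in D])/1000
def W(p,X): 
    cs,sn=np.cos(p[2]),np.sin(p[2]); return np.c_[p[0]+cs*X[:,0]-sn*X[:,1],p[1]+sn*X[:,0]+cs*X[:,1],X[:,2]]
r=least_squares(lambda p:(proj(c,W(p,X))-px).ravel(),[.55,.04,0],loss="soft_l1",f_scale=.5)
p=r.x; print(p); print(((proj(c,W(p,X))-px)).round(2).tolist())
im=s["frame"].copy()
im=cv2.resize(im[210:330,205:455],None,fx=3.2,fy=3.2,interpolation=cv2.INTER_CUBIC)[:,:,::-1].copy()
C=np.array([[0.5109,0.0917]])
Q=[(-96,245,12),(-96,-245,12),(40,226,77),(40,-226,18)]+[(86,y,93) for y in (170,102,34,-34,-102,-170)]+[(0,y,58) for y in (204,136,68,0,-68,-136,-204)]
for q in proj(s,W(p,np.array(Q)/1000)): 
    cv2.circle(im,tuple(int(v) for v in (q-[205,210])*3.2+1.6),3,(0,0,255),-1)
cpx=np.array([[0.4735,.1184],[.5526,.112],[.5485,.0649],[.4695,.0714]])
for q in proj(s,np.c_[cpx,[.056]*4]): cv2.circle(im,tuple(int(v) for v in (q-[205,210])*3.2+1.6),3,(0,255,0),-1)
cv2.imwrite("pics/sc_c.png",im)
cs,sn=np.cos(p[2]),np.sin(p[2]); R=np.array([[cs,-sn],[sn,cs]])
print("carton rack corners",((cpx-p[:2])@R).round(4).tolist())
E
```

```text
Traceback (most recent call last):
ValueError: not enough values to unpack (expected 3, got 2)
```

```bash
cat > fit.py <<'E'
from h import *
from scipy.optimize import least_squares
c=capture("top"); s=capture("scene")
D=[((28,337),(-96,245,12)),((745,363),(-96,-245,12)),((47,117),(40,226,64)),((727,152),(40,-226,18))]
D+=[((u,v),(97,y,93)) for u,v,y in ((133,29,170),(239,36,102),(342,38,34),(447,41,-34),(550,44,-102),(656,47,-170))]
D+=[((u,v),(2,y,58)) for u,v,y in ((83,178,204),(186,183,136),(288,187,68),(391,193,0),(493,196,-68))]
px=np.array([d[0] for d in D])/4-.375+[215,175]; X=np.array([d[1] for d in D])/1000
def W(p,X):
    cs,sn=np.cos(p[2]),np.sin(p[2]); return np.c_[p[0]+cs*X[:,0]-sn*X[:,1],p[1]+sn*X[:,0]+cs*X[:,1],X[:,2]]
p=least_squares(lambda p:(proj(c,W(p,X))-px).ravel(),[.55,.04,0],loss="soft_l1",f_scale=.5).x
print(p); print((proj(c,W(p,X))-px).round(2).tolist())
im=cv2.resize(s["frame"][210:330,205:455],None,fx=3.2,fy=3.2,interpolation=cv2.INTER_CUBIC)[:,:,::-1].copy()
Q=[(-96,245,12),(-96,-245,12),(40,226,77),(40,-226,18)]+[(86,y,93) for y in (170,102,34,-34,-102,-170)]+[(0,y,58) for y in (204,136,68,0,-68,-136,-204)]
cpx=np.array([[0.4735,.1184],[.5526,.112],[.5485,.0649],[.4695,.0714]])
for P,k in ((W(p,np.array(Q)/1000),(0,0,255)),(np.c_[cpx,[.056]*4],(0,255,0))):
    for q in proj(s,P): cv2.circle(im,tuple(int(v) for v in (q-[205,210])*3.2+1.6),3,k,-1)
cv2.imwrite("pics/sc_c.png",im)
cs,sn=np.cos(p[2]),np.sin(p[2]); R=np.array([[cs,-sn],[sn,cs]])
print("carton in rack",((cpx-p[:2])@R).round(4).tolist())
E
python3 fit.py
```

```text
[ 0.54927561  0.04538171 -0.06383019]
[[-0.18, -2.47], [1.15, -1.6], [0.57, 0.7], [0.49, 0.51], [-0.58, 0.1], [-0.8, -0.7], [-0.16, -0.23], [0.05, 0.0], [0.83, 0.26], [0.88, 0.54], [-0.46, 0.36], [-0.57, 0.1], [-0.31, 0.11], [-0.21, -0.39], [0.21, -0.12]]
carton in rack [[-0.0803, 0.068], [-0.0009, 0.0667], [-0.002, 0.0194], [-0.0813, 0.0209]]
```

View pics/sc_c.png

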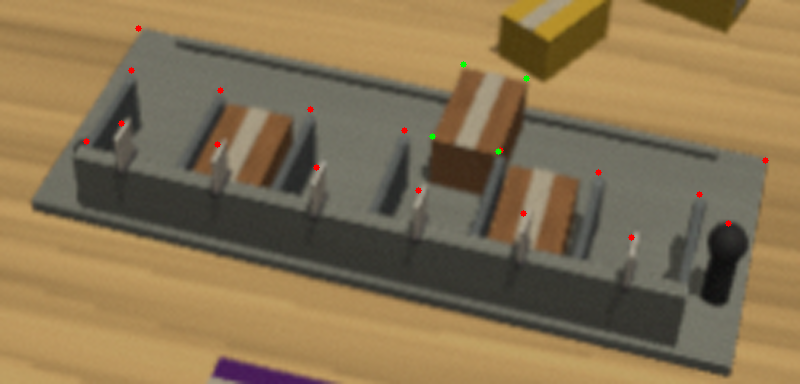

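Scene overlay of the fitted rack (red) and carton (green) lands on the tab tops, dividers and carton corners within about 1–2 px. So the rack is at (0.549, 0.045), yaw -0.064. The carton is at rack (-41, 44) mm, about 10 mm left of the third gap's middle (34). Next, a helper to turn rack-frame goals into move units.

```bash
cat > go.py <<'E'
from h import *
import sys
from scipy.spatial.transform import Rotation as Ro
P=np.array([.5493,.0454]); YAW=-.0638
Rk=Ro.from_euler("z",YAW)
def go(*tg):   # fingertip goals in rack mm -> units of the tool axes now; jaws along rack y
    s=robot.observe(); q=s["orientation"]; R=Ro.from_quat([q[1],q[2],q[3],q[0]])
    tip=np.array(s["tool_pos"])+R.apply([0,robot.tips_ahead,0])
    rk=lambda w:Rk.inv().apply(np.array(w)-[*P,0])*1000
    best=min((Ro.from_matrix(Rk.as_matrix()@np.array([[sg,0,0],[0,0,sg],[0,-1,0]]).astype(float)) for sg in (1,-1)),key=lambda g:(R.inv()*g).magnitude())
    rv=(R.inv()*best).as_rotvec(degrees=True)
    print("t",s["time"],"tip rack mm",rk(tip).round(1),"F",np.round(s["contact_force"],1),"w",round(float(s["width"]),3),"tipsahead",robot.tips_ahead,"rot units",(rv/5).round(2))
    for t in tg:
        w=Rk.apply(np.array(t)/1000)+[*P,0]; tcp=w-best.apply([0,robot.tips_ahead,0])
        print(t,(R.inv().apply(tcp-s["tool_pos"])/.05).round(2))
if __name__=="__main__": go(*eval(sys.argv[1]))
E
python3 go.py '[(86,205,200)]'; python3 -c "
from h import *
from scipy.spatial.transform import Rotation as Ro
q=robot.observe()['orientation'];print(Ro.from_quat([q[1],q[2],q[3],q[0]]).as_matrix().round(2))"
```

```text
t 0.35 tip rack mm [-386.5  524.   230.9] F [-1.  -0.3 -0.6] w 1.002 tipsahead 0.0726 rot units [ 0.01 -2.94 -0.  ]
(86, 205, 200) [10.76  0.62 -3.77]
[[ 0.95 -0.    0.32]
 [-0.32 -0.    0.95]
 [-0.   -1.   -0.  ]]
```

Request:
{"method": "servo_tool", "body": {
  "plan": [
    [1.2,0,-0.4,0,-0.4,0,0],
    [2.4,0,-0.8,0,-0.8,0,0],
    [3.6,0,-1.2,0,-1.2,0,0],
    [4.8,0,-1.7,0,-1.5,0,0],
    [6.0,0.1,-2.1,0,-1.8,0,0],
    [7.2,0.2,-2.5,0,-2.2,0,0],
    [8.4,0.4,-2.9,0,-2.5,0,0],
    [9.6,0.6,-3.3,0,-2.9,0,0]
  ]
}}

```text
time: 1.35
tool_pos: [0.5946, 0.2895, 0.2754]
orientation: [0.707, -0.706, 0.023, -0.024]
contact_force: [0.7, 0.6, 1.1]
width: 0.002
```

```bash
python3 go.py '[(86,205,140),(86,205,79)]'
```

```text
t 1.35 tip rack mm [ 29.7 246.6 202.8] F [0.7 0.6 1.1] w 0.002 tipsahead 0.0726 rot units [-0.01 -0.03  0.01]
(86, 205, 140) [ 1.13  1.26 -0.83]
(86, 205, 79) [ 1.13  2.48 -0.83]
```

Request:
{"method": "servo_tool", "body": {
  "plan": [
    [0.6,0,-0.4,0,0,0,0],
    [1.13,0.3,-0.83,0,0,0,0],
    [1.13,1.2,-0.83,0,0,0,0],
    [1.13,2.0,-0.83,0,0,0,0],
    [1.13,2.0,-0.83,0,0,0,0],
    [1.13,2.0,-0.83,0,0,0,0]
  ]
}}

```text
time: 2.1
tool_pos: [0.6474, 0.246, 0.1768]
orientation: [0.707, -0.706, 0.023, -0.025]
contact_force: [0.4, 0.1, 1.5]
width: 0.005
```

```bash
python3 go.py '[(86,205,78),(86,195,78),(86,10,78)]'; python3 -c "
from h import *
s=capture('scene')['frame']; cv2.imwrite('pics/sc1.png',cv2.resize(s[150:330,305:545],None,fx=3.2,fy=3.2,interpolation=2)[:,:,::-1])"
```

```text
t 2.1 tip rack mm [ 85.2 206.5 104.2] F [0.4 0.1 1.5] w 0.005 tipsahead 0.0726 rot units [-0.01 -0.04  0.02]
(86, 205, 78) [ 0.02  0.52 -0.03]
(86, 195, 78) [ 0.02  0.52 -0.23]
(86, 10, 78) [ 0.03  0.52 -3.93]
```

View pics/sc1.png

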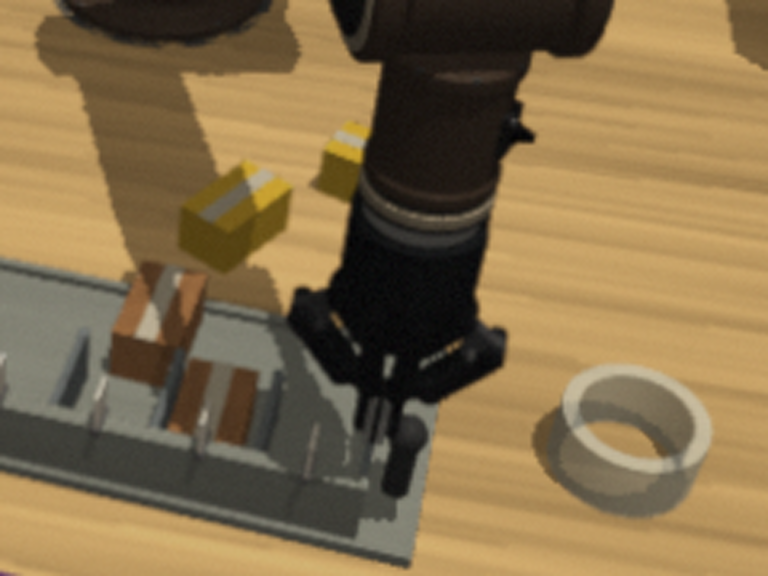

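Fingertips are over the rail beside the post, clear of the ball. Descend, then sweep along.

Request:
{"method": "servo_tool", "body": {
  "plan": [
    [0.02,0.3,0,0,0,0,0],
    [0.02,0.52,0,0,0,0,0],
    [0.02,0.52,0,0,0,0,0]
  ]
}}

```text
time: 2.52
tool_pos: [0.6463, 0.2453, 0.1476]
orientation: [-0.706, 0.707, -0.025, 0.023]
contact_force: [-0.2, 0.4, -0.4]
width: -0.001
```

Request:
{"method": "servo_tool", "body": {
  "plan": [
    [0,0,-0.4,0,0,0,0],
    [0,0,-0.8,0,0,0,0],
    [0,0,-1.2,0,0,0,0],
    [0,0,-1.6,0,0,0,0],
    [0,0,-2.0,0,0,0,0],
    [0,0,-2.4,0,0,0,0],
    [0,0,-2.8,0,0,0,0],
    [0,0,-3.0,0,0,0,0]
  ]
}}

```text
time: 3.52
tool_pos: [0.6372, 0.0943, 0.1493]
orientation: [-0.707, 0.707, -0.024, 0.024]
contact_force: [-0.1, 0.2, 0.2]
width: 0.003
```

```bash
python3 go.py '[(86,14,78),(86,10,78)]'
```

```text
t 3.525 tip rack mm [84.6 54.3 76.7] F [-0.1  0.2  0.2] w 0.003 tipsahead 0.0726 rot units [ 0.   -0.06 -0.  ]
(86, 14, 78) [ 0.03 -0.03 -0.81]
(86, 10, 78) [ 0.03 -0.03 -0.89]
```

Request:
{"method": "servo_tool", "body": {
  "plan": [
    [0.02,0,-0.4,0,0,0,0],
    [0.02,0,-0.8,0,0,0,0],
    [0.02,0,-0.8,0,0,0,0]
  ]
}}

```text
time: 3.9
tool_pos: [0.6357, 0.054, 0.1495]
orientation: [-0.706, 0.707, -0.025, 0.025]
contact_force: [-0.9, -1.4, 0.8]
width: -0.004
```

```bash
python3 go.py '[(86,14,78),(86,14,140)]'; python3 -c "
from h import *
s=capture('scene')['frame']; cv2.imwrite('pics/sc2.png',cv2.resize(s[190:330,205:455],None,fx=3.2,fy=3.2,interpolation=2)[:,:,::-1])"
```

```text
t 3.9 tip rack mm [85.7 14.  76.9] F [-0.9 -1.4  0.8] w -0.004 tipsahead 0.0726 rot units [ 0.01 -0.06  0.  ]
(86, 14, 78) [ 0.01 -0.02 -0.  ]
(86, 14, 140) [ 0.01 -1.26 -0.  ]
```

View pics/sc2.png

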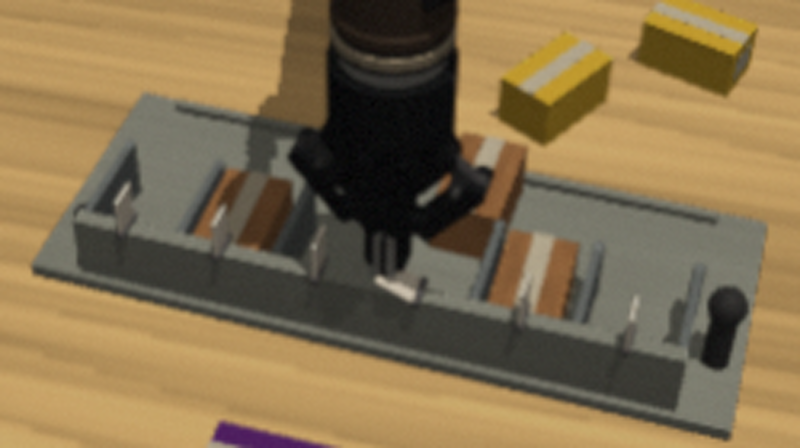

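Tab 3 leans far over at (400,287). Tabs 1 and 2 are upright again and tabs 4–6 were not touched. Next: lift and go to the carton's left side.

Request:
{"method": "servo_tool", "body": {
  "plan": [
    [0,-0.7,0.1,0,0,0,0],
    [0,-1.3,0.1,0,0,0,0],
    [-0.8,-1.3,0.7,0,0,0,0],
    [-1.7,-1.3,1.3,0,0,0,0],
    [-2.53,-1.3,1.62,0,0,0,0],
    [-2.53,-1.3,1.62,0,0,0,0],
    [-2.53,-1.3,1.62,0,0,0,0]
  ]
}}

```text
time: 4.82
tool_pos: [0.5156, 0.1458, 0.2149]
orientation: [0.707, -0.707, 0.023, -0.024]
contact_force: [1.0, 0.5, 0.1]
width: 0.006
```

```bash
python3 go.py '[(-41,95,28),(-41,68,28),(-41,73,28)]'
```

```text
t 4.825 tip rack mm [-39.9  98.1 142.3] F [1.  0.5 0.1] w 0.006 tipsahead 0.0726 rot units [-0.   -0.03  0.02]
(-41, 95, 28) [-0.02  2.29 -0.06]
(-41, 68, 28) [-0.02  2.28 -0.6 ]
(-41, 73, 28) [-0.02  2.28 -0.5 ]
```

Request:
{"method": "servo_tool", "body": {
  "plan": [
    [0,0.8,0,0,0,0,0],
    [0,1.6,0,0,0,0,0],
    [0,2.28,0,0,0,0,0],
    [0,2.28,0,0,0,0,0],
    [0,2.28,-0.15,0,0,0,0],
    [0,2.28,-0.3,0,0,0,0],
    [0,2.28,-0.4,0,0,0,0],
    [0,2.28,-0.5,0,0,0,0]
  ]
}}

```text
time: 5.82
tool_pos: [0.514, 0.1202, 0.1015]
orientation: [0.707, -0.706, 0.023, -0.025]
contact_force: [-0.2, 0.8, 1.1]
width: -0.006
```

```bash
python3 go.py '[(-41,72,28)]'; python3 -c "
from h import *
s=capture('scene')['frame']; cv2.imwrite('pics/sc3.png',cv2.resize(s[190:330,205:455],None,fx=3.2,fy=3.2,interpolation=2)[:,:,::-1])"
```

```text
t 5.825 tip rack mm [-39.9  72.4  28.9] F [-0.2  0.8  1.1] w -0.006 tipsahead 0.0726 rot units [-0.01 -0.05  0.03]
(-41, 72, 28) [-0.02  0.02 -0.01]
```

View pics/sc3.png

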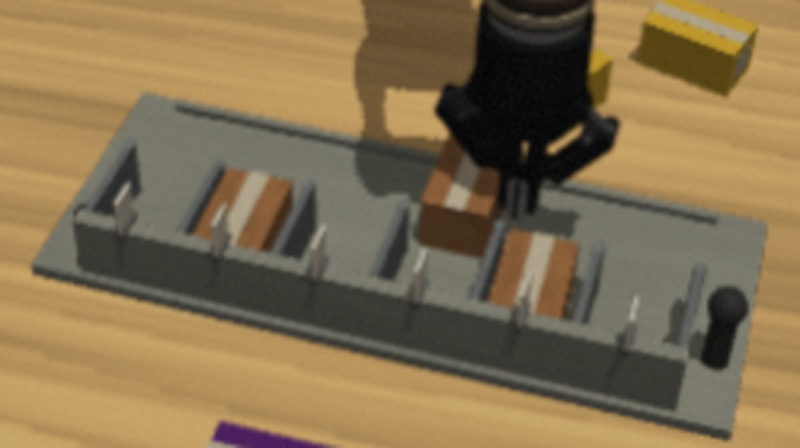

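The carton moved left in the image, towards gap 3. Back off, lift, go behind it, and measure it from the top camera.

Request:
{"method": "servo_tool", "body": {
  "plan": [
    [0,0,0.3,0,0,0,0],
    [0,-0.7,0.3,0,0,0,0],
    [0,-1.5,0.3,0,0,0,0],
    [-1.0,-2.2,-0.1,0,0,0,0],
    [-2.2,-2.2,-0.7,0,0,0,0],
    [-3.2,-2.2,-0.76,0,0,0,0],
    [-3.2,-2.2,-0.76,0,0,0,0],
    [-3.2,-2.2,-0.76,0,0,0,0]
  ]
}}

```text
time: 6.88
tool_pos: [0.3519, 0.0939, 0.211]
orientation: [0.707, -0.707, 0.023, -0.025]
contact_force: [0.6, -0.3, 0.2]
width: -0.001
```

```bash
cat > cart.py <<'E'
from h import *
from go import *
c=capture("top"); r=c["frame"][170:280,210:415].astype(int)
b=((r[:,:,0]-r[:,:,2])>35).astype(np.uint8); b[:,:12]=0; b[:,180:]=0; b[:18]=0; b[87:]=0
b=cv2.morphologyEx(b,cv2.MORPH_CLOSE,np.ones((7,7)))
for k,st,ce in blobs(b):
    p=cv2.boxPoints(cv2.minAreaRect(max(cv2.findContours(k.astype(np.uint8),0,2)[0],key=cv2.contourArea)))+[210,170]
    w=Rk.inv().apply(onz(c,p,.056)-[*P,0])*1000
    print(st[4],"corners",w[:,:2].round(1).tolist(),"mid",w[:,:2].mean(0).round(1), "centroid",(Rk.inv().apply(onz(c,ce+[210,170],.056)-[*P,0])*1000)[0].round(1))
E
python3 cart.py; python3 go.py '[(-110,34,28),(-95,34,28),(-11,34,28)]'
```

```text
90 corners [[84.7, 243.4], [84.9, 238.1], [-50.5, 230.6], [-50.7, 235.9]] mid [ 17.1 237. ] centroid [ 31.2 238.9  56. ]
715 corners [[95.2, -40.4], [101.3, -198.4], [11.4, -201.3], [5.2, -44.1]] mid [  53.3 -121.1] centroid [  57.3 -107.2   56. ]
524 corners [[78.3, 125.6], [80.0, 77.9], [8.5, 74.6], [6.6, 122.1]] mid [ 43.4 100.1] centroid [ 43.6 100.4  56. ]
541 corners [[-81.3, 57.5], [-1.9, 57.1], [-2.4, 10.1], [-81.7, 10.6]] mid [-41.8  33.8] centroid [-41.8  33.6  56. ]
t 6.925 tip rack mm [-199.    35.9  138.6] F [ 0.1 -0.9 -0.5] w 0.004 tipsahead 0.0726 rot units [-0.01 -0.04  0.03]
(-110, 34, 28) [ 1.78  2.22 -0.03]
(-95, 34, 28) [ 2.08  2.22 -0.03]
(-11, 34, 28) [ 3.76  2.22 -0.03]
```

The carton is at rack (-41.8, 33.8), yaw about 0, so it is lined up. Descend behind it (over the kerb) and push.

Request:
{"method": "servo_tool", "body": {
  "plan": [
    [0.8,0.8,-0.03,0,0,0,10],
    [1.4,1.6,-0.03,0,0,0,10],
    [1.5,2.2,-0.03,0,0,0,10],
    [1.7,2.22,-0.03,0,0,0,10],
    [1.9,2.22,-0.03,0,0,0,10],
    [2.1,2.22,-0.03,0,0,0,10],
    [2.25,2.22,-0.03,0,0,0,10],
    [2.4,2.22,-0.03,0,0,0,10]
  ]
}}

```text
time: 7.92
tool_pos: [0.4711, 0.0837, 0.1001]
orientation: [0.707, -0.707, 0.024, -0.024]
contact_force: [-0.8, -0.9, 0.4]
width: 0.117
```

```bash
python3 go.py '[(-11,34,28),(-15,34,28)]'; python3 cart.py | tail -1
```

```text
t 7.925 tip rack mm [-80.4  33.3  27.5] F [-0.8 -0.9  0.4] w 0.117 tipsahead 0.0726 rot units [-0.   -0.04  0.01]
(-11, 34, 28) [ 1.39 -0.01  0.02]
(-15, 34, 28) [ 1.31 -0.01  0.02]
183 corners [[9.2, 56.1], [10.9, 11.4], [-18.0, 10.2], [-19.8, 54.8]] mid [-4.4 33.1] centroid [-3.9 34.7 56. ]
```

Request:
{"method": "servo_tool", "body": {
  "plan": [
    [0.15,0,0,0,0,0,10],
    [0.3,0,0,0,0,0,10],
    [0.45,0,0,0,0,0,10],
    [0.6,0,0.01,0,0,0,10],
    [0.75,0,0.02,0,0,0,10],
    [0.9,0,0.02,0,0,0,10],
    [1.05,0,0.02,0,0,0,10],
    [1.2,0,0.02,0,0,0,10]
  ]
}}

```text
time: 8.98
tool_pos: [0.5311, 0.0806, 0.0993]
orientation: [-0.707, 0.707, -0.024, 0.024]
contact_force: [-1.2, 0.4, 0.6]
width: 0.119
```

```bash
python3 go.py '[(-11,34,28)]'; python3 cart.py | tail -1
```

```text
t 8.975 tip rack mm [-20.4  33.9  26.7] F [-1.2  0.4  0.6] w 0.119 tipsahead 0.0726 rot units [ 0.   -0.04  0.  ]
(-11, 34, 28) [ 0.19 -0.03  0.  ]
61 corners [[69.9, 57.1], [74.7, 11.9], [61.7, 10.5], [56.9, 55.7]] mid [65.8 33.8] centroid [65.  36.4 56. ]
```

Now the last 10 mm in small steps, watching force.

Request:
{"method": "servo_tool", "body": {
  "plan": [
    [0.05,0,0,0,0,0,10],
    [0.1,0,0,0,0,0,10],
    [0.15,0,0,0,0,0,10],
    [0.18,0,0,0,0,0,10],
    [0.18,0,0,0,0,0,10]
  ]
}}

```text
time: 9.65
tool_pos: [0.5398, 0.08, 0.0994]
orientation: [0.707, -0.707, 0.024, -0.024]
contact_force: [-0.1, 0.2, -0.1]
width: 0.12
```

Request:
{"method": "servo_tool", "body": {
  "plan": [
    [0.02,0,0,0,0,0,10],
    [0.04,0,0,0,0,0,10],
    [0.04,0,0,0,0,0,10]
  ]
}}

```text
time: 10.02
tool_pos: [0.5417, 0.0799, 0.0994]
orientation: [0.707, -0.707, 0.024, -0.024]
contact_force: [-0.6, 0.1, 0.3]
width: 0.116
```

```bash
python3 go.py '[(-11,34,28)]'
```

```text
t 10.025 tip rack mm [-9.7 33.9 26.8] F [-0.6  0.1  0.3] w 0.116 tipsahead 0.0726 rot units [-0.   -0.04  0.  ]
(-11, 34, 28) [-0.02 -0.02  0.  ]
```

Request:
{"method": "servo_tool", "body": {
  "plan": [
    [0.02,0,0,0,0,0,10],
    [0.04,0,0,0,0,0,10],
    [0.04,0,0,0,0,0,10]
  ]
}}

```text
time: 10.4
tool_pos: [0.5421, 0.0798, 0.0991]
orientation: [-0.707, 0.707, -0.025, 0.023]
contact_force: [-4.3, 0.9, 3.7]
width: 0.117
```

Request:
{"method": "servo_tool", "body": {
  "plan": [
    [0.02,0,0,0,0,0,10],
    [0.03,0,0,0,0,0,10],
    [0.03,0,0,0,0,0,10]
  ]
}}

```text
time: 10.78
tool_pos: [0.5423, 0.0798, 0.0988]
orientation: [-0.707, 0.707, -0.026, 0.021]
contact_force: [-7.8, 0.7, 5.6]
width: 0.12
```

Contact force rises (7.8 N) and the tool stopped advancing, so the carton is home. Back off along the lane and check.

Request:
{"method": "servo_tool", "body": {
  "plan": [
    [-0.3,0,0,0,0,0,10],
    [-0.7,0,0,0,0,0,10],
    [-1.0,-0.6,0,0,0,0,10],
    [-1.6,-1.4,0,0,0,0,10],
    [-2.6,-2.2,0,0,0,0,10],
    [-3.6,-2.2,0,0,0,0,10],
    [-3.6,-2.2,0,0,0,0,10],
    [-3.6,-2.2,0,0,0,0,10]
  ]
}}

```text
time: 11.78
tool_pos: [0.3662, 0.0919, 0.2099]
orientation: [0.707, -0.707, 0.023, -0.025]
contact_force: [0.2, 0.7, 0.1]
width: 0.117
```

```bash
python3 cart.py; python3 -c "
from h import *
s=capture('scene')['frame']; t=capture('top')['frame']
a=cv2.resize(s[200:330,205:455],(760,395),interpolation=2); b=cv2.resize(t[175:225,215:410],(760,195),interpolation=2)
cv2.imwrite('pics/end.png',np.vstack([a,b])[:,:,::-1])"
```

```text
90 corners [[84.7, 243.4], [84.9, 238.1], [-50.5, 230.6], [-50.7, 235.9]] mid [ 17.1 237. ] centroid [ 31.2 238.9  56. ]
707 corners [[95.3, -43.1], [101.3, -198.4], [11.4, -201.3], [5.3, -46.7]] mid [  53.3 -122.4] centroid [  57.3 -107.1   56. ]
1130 corners [[78.3, 125.6], [82.5, 11.9], [3.1, 8.5], [-1.3, 121.7]] mid [40.7 66.9] centroid [42.6 66.7 56. ]
```

View pics/end.png

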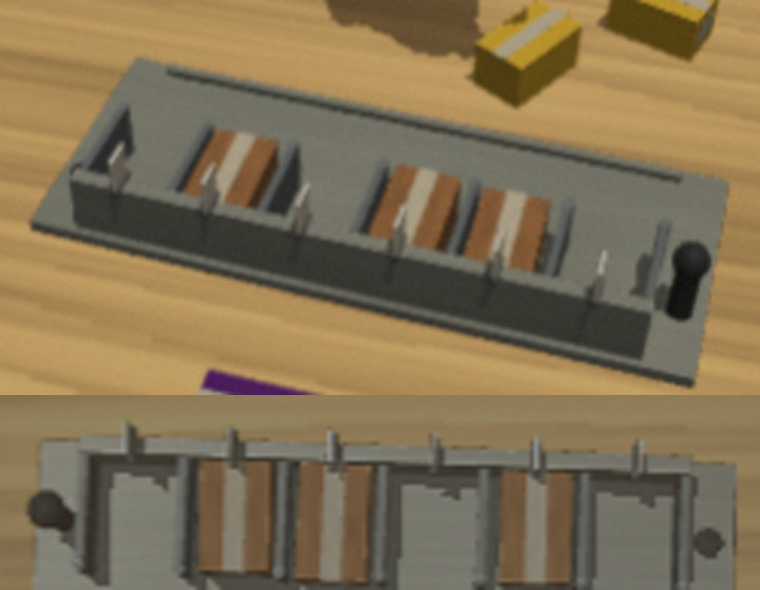

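The carton sits in the third gap against the rail (scene crop (415,205), top crop (333,520)). All six tabs are upright and the stored cartons are in place.

```bash
python3 -c "
from station import robot
print(robot.sign_off())"
```

```text
the job is handed in; nothing more can be done
None
```

I flicked the first, second and third tabs in order from the post (left) end. Then, with the fingertips, I pushed the brown carton about 10 mm sideways along the lane and straight into the third gap until it met the back rail. I handed the job in at about 12 s of the 64 s allowed.

**Last checks:**
- **Carton:** It is flat in the gap, and contact force rose to about 8 N when it met the rail. Its mask merged with the neighbouring stored carton in the final top view, so I have no separate final position reading. Before the push it was centred at rack y of about 34 mm, square to the gap. The final pictures show it central and level with the divider fronts.
- **Tabs:** All six are upright. I only saw the third one leaning in a picture. I did not picture the first two as they were flicked, but the sweep went past both at the height that flicked the third.
- **Stored cartons, tape and bin:** The stored cartons look unmoved in the final pictures. I did not re-measure the tape or bin, but the arm never went near them.

No check failed.

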